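# Set the dial padlock, draw it open and lift it off the hasp

## Task

The dark wooden tool case on the bench is locked with a dial padlock; its combination is four: turn the dial until its white line stands four clicks anticlockwise (seen from above) from the long tick beside the shackle. Then draw the lock's body back against the staple until the shackle is fully open, work the shackle's free leg out of the staple and lift the lock off, and finish still holding it, open and with the dial face up, steady and at least 10 cm above the case. Leave everything else lying where it is.

Things in the scene. Friction and masses are not known exactly. Their poses are not given: they have to be found in the camera images.
- case: Dark wooden tool case fixed to the bench, 200 (x) x 300 (y) x 70 mm high; origin at the centre of its underside, +x to its back. Flat top: front half a fixed rail, back half the lid, flush with it. A steel hasp strap (2.2 mm high, 14 mm wide) lies along x from the lid to the staple. It does not move.
- staple (a point): Centre of the eye of the staple, 13 mm above the case top: a steel arch of 5 mm round bar, posts 10 mm from this point either way along case x, top 28 mm above the case. The eye looks along case y; the shackle's free leg passes through it. It is fixed to the case.
- lock: Steel dial padlock, 0.37 kg, loose, flat on the case rail. Body 50 (its x) x 52 (its y) x 27 mm (z), flat sides; origin at the centre of its underside, +z up to the dial, +x to the shackle. At the start +x lies along case +y and the staple is 34 mm ahead (32 to 36) and 14 mm to lock +y; a few mm of play.
- free_end (a point): End of the shackle's free leg (7 mm bar, 13 mm above the lock's underside, at lock y = +15 mm). Shut: inside the body, 19 mm ahead of the lock's origin in lock x; fully open: 40 mm ahead, so 15 mm clear of the body's face. With the staple in that gap the lock lifts straight up off it.
- bow (a point): Top of the shackle's bow (middle of the 7 mm bar), 52 mm ahead of the lock's origin shut, 73 mm open. Straight legs 12 mm, then a half circle. When the body is drawn back along its -x the bow catches on the staple after some 10 mm, and 21 mm more opens the shackle if the dial is set.
- dial (a joint): Turn of the dial, rad about lock +z, positive anticlockwise from above; stops at -3.1 and 3.1. 0: its white line points at the one long tick on the body, towards the shackle. A light detent (0.04 N m) clicks at each of 12 ticks, every 0.5236 rad. Set at +2.094 (4 clicks): within 0.1 rad of that the shackle can be drawn, else it is blocked. Starts from -0.8 to 1.1.
- knob (a point): Middle of the dial's round knurled grip, on the dial's axis, 38.5 mm above the lock's underside: 26 mm across, 15 mm high (31 to 46 mm up). Under it the dial's flange, 36 mm across, with the white line, which runs on up the grip's side and along its top.
- shackle (a joint): How far the shackle is drawn out of the lock body, m: 0 shut, 0.021 fully open. It moves stiffly (2 N) and stays where it is left; its long leg, at lock y = -15 mm, always stays in the body.
- cherry_stick: Bystander: square stick of cherry wood, 53x174x20 mm, lying on the case lid.
- pencil: Bystander: green pencil, 136 mm long, lying on the left end of the case's front rail.
- turned_box: Bystander: small lidded turned wooden box, 57 mm across, 64 mm high, on the right part of the case lid.
- masking_tape: Bystander: roll of masking tape, 104 mm across, 25 mm high, on the bench.
- wax_bottle: Bystander: tall plastic wax bottle, 46x80x218 mm, on the bench at the right rear.
- ca_glue: Bystander: small dropper bottle, 33 mm across, 102 mm high, on the bench at the right.
- sanding_block: Bystander: cork sanding block, 100x123x29 mm, on the bench at the right.
Mind the look-alikes: they are no part of the job. What is shaped like the lock but blue, orange or purple is not meant.

How it is judged (in metres and radians):
On the way, in this order (a step that is already met when the one before it is completed fails the run):
1. the dial stands four clicks anticlockwise (value of joint dial between 1.92 and 2.27 rad).
2. the shackle is drawn fully open while it is still in the staple (value of joint shackle above 0.0185 m and z of lock in the frame of case below 0.09 m), for 0.1 s.
At the end, for the whole second after the job is handed in: The gripper's fingers hold the padlock, its underside at least 95 mm above the case's top, still (under 20 mm/s), within 0.3 rad of level with the dial up, nothing of it touching the case, its shackle still drawn out at least 17 mm (z of lock in the frame of case above 0.165 m and value of joint shackle above 0.017 m and angle between lock's own z axis and vertical below 0.3 rad and contact force between lock and the fingers above 2 N and contact force between lock and case below 0.05 N and linear speed of lock below 0.02 m/s); the arm keeps its last pose, push and grip.
It fails at once if a bystander is shifted more than 25 mm (distance of any of cherry_stick, pencil, turned_box, masking_tape, wax_bottle, ca_glue, sanding_block from where it was at the start of the episode above 0.025 m).
It also fails if it takes over 58 s, if anything falls off the work surface, if the arm or the gripper's body presses on something with over 40 N, if the wrist force passes 120 N, or if a joint passes its speed limit or range.

## Robot

A 6-joint arm with a two-finger parallel gripper is mounted at the origin on a cart in front of the work surface, level with it; the furniture and walls round the work are solid. World frame = base frame: x ahead of the robot, y to its left, z up, the work surface at z = 0. Lengths are in mm, angles in rad, forces in N, time in s.
With the tool pointing down it reaches from about 300 to 775 mm from the base axis. Payload 14.6 kg.
Tool frame: the origin (TCP) lies on the centre line of the jaws, within the pads' length; the fingertips stand 8 mm ahead of it and the grasp point (between the pads) lies 11 mm behind it; z points along the fingers, y is the direction in which the jaws open and shut (so a half turn about z gives the same grasp; the last joint's range is limited). The gripper opens to 94 mm and grips with 3 to 60 N. Pads are 16 mm wide; open, the fingers measure 119 mm over their backs; the gripper's body (75 mm by 177 mm) begins 78 mm behind the grasp point.
Start: joints at [-1.257, 0.3, 1.521, -0, 1.321, -0.067], TCP at [204.407, -510.595, 180.046] pointing down, gripper open.
Joint ranges: [-3.03, 3.03], [-0.79, 2.21], [0.23, 2.52], [-1.04, 4.18], [0, 3.07], [-2.55, 2.55]. Speed limits (rad/s): [2.22, 2.22, 2.57, 3.14, 3.14, 3.14].

## Interface

Orientations are given as [roll, pitch, yaw] about the fixed x, y, z axes, in that order (R = Rz(yaw) Ry(pitch) Rx(roll)).
In Python, from cell import read_state, cams, manip gives the robot as it stands.
- The arm moves only by the shell command python3 -m handwheel 'ROWS' [OPENING] [FORCE]. ROWS is JSON, a list of rows, each a list of 4 numbers: the shift along the tool's x, y, z in m, then the turn about the tool's z in degrees. In form: [[dx, dy, dz, turn], ...]. A call has 1 to 5 rows; each row is the pose to reach, as a shift and turn from the pose measured when the call began, along the tool's axes at that moment; what a row does not reach only later rows make up. A row lasts 1/8 s, in which the tool goes at most 62.5 mm and 10.7 degrees, less where a joint would pass 70% of its speed; a pose out of reach is approached as far as the arm can. A call with a gripper value outside its range is refused whole. OPENING is the closure, from 0 (fully open) to 1 (shut), set as the call begins (- or left out, the last holds). The fingers move at their own pace and stop on an object; FORCE is the grip in N (left out, the last holds). Time passes only in rows, so rows that repeat a pose let the fingers close. It gives the time, the measured TCP pose, the force and the opening at its end, in the units of the state.
- read_state(): the state, without advancing time (a new reading comes with each control period).
- cams.camera(name): name is "scene" or "top" or "wrist"; returns the picture (384x512x3 uint8, red, green, blue); there is no depth.
- cams.get_calibration(name): a dict with "vertical_fov" (degrees; the focal length in pixels is half the picture's height over the tangent of half this angle, whatever the lens; pixels are square), "cx", "cy" (the principal point, pixels), "R" (3x3) and "t" (3): a world point X has camera coordinates R X + t. Camera axes: x right, y down, z forward; pixel columns grow to the right and rows downward; lengths in mm; the calibration is good to about 2 mm. A picture is of the moment at which its call begins: read the wrist's pose just before it. get_calibration takes no time and is no camera call; for the wrist camera it gives the pose at the moment of the call.
- manip.sign_off(): hands the job in, once; it reports no verdict.
The state is a dict: "clock": time; "joints": joint angles; "qd": joint speeds; "effort": joint torques, N m; "eef_pos": TCP position; "eef_rot": TCP orientation; "wrist_force": force on the tool from outside, world axes, zero at the start; "moment": the same for the moment, N m; "finger_gap": finger opening in mm.
Only numpy, scipy, OpenCV 4.12 (cv2) and the standard library are available. Lean on these libraries where they do the work, as an engineer would, in place of code of your own. Each camera call takes 0.05 s, during which the arm holds its last target. There are 200 camera calls.

## Working session

There is one attempt and no reset: what is moved stays moved. The work goes in short steps, Python scripts to look and compute and a shell command to move; the robot and the scene stay as the last step left them, time stands still between calls to the robot, and variables do not carry over. Pictures are saved under pics/ and viewed, about 8 in all and at most 12, crops included, and the job is handed in when it is done.

```bash
mkdir -p pics; ls; python3 - <<'E'
from cell import read_state, cams, manip
import cv2
s=read_state();print(s)
for n in("top","scene"):
    im=cams.camera(n);cv2.imwrite(f"pics/{n}0.png",im[:,:,::-1]);c=cams.get_calibration(n);print(n,c)
E
```

```text
pics
{'clock': 0.0, 'joints': array([-1.25661825e+00,  3.00436063e-01,  1.52157512e+00, -3.53857458e-05,
        1.32067898e+00, -6.65614857e-02]), 'qd': array([-0.00023742,  0.00076811,  0.00093185,  0.00167145, -0.0002925 ,
       -0.0013861 ]), 'effort': array([ 3.94189692e-04, -5.31797361e+01, -3.52737844e+01,  7.09336298e-02,
        2.42916495e-02, -1.27127155e-04]), 'eef_pos': array([ 204.3038225 , -510.34187377,  179.50807983]), 'eef_rot': array([-3.14049530e+00, -3.87986098e-05,  3.80748321e-01]), 'wrist_force': array([-0.89389993,  0.52760815,  0.13910824]), 'moment': array([0.02419899, 0.01663658, 0.0103887 ]), 'finger_gap': 94.14116790023353}
top {'vertical_fov': 44.079819423882064, 'cx': 258.06047046567363, 'cy': 191.27594937758795, 'R': array([[ 0.03747511, -0.99929418,  0.00259972],
       [-0.97608415, -0.03716193, -0.2141932 ],
       [ 0.21413863,  0.00548937, -0.97678786]]), 't': array([-133.57646827,  502.35239661, 1487.97438115])}
scene {'vertical_fov': 52.96772546806705, 'cx': 252.1766147475838, 'cy': 189.54979317188324, 'R': array([[-0.90824603, -0.41805058, -0.0179683 ],
       [-0.22836967,  0.53121747, -0.81587701],
       [ 0.35062294, -0.73691364, -0.57794623]]), 't': array([402.63267706, 242.83916678, 792.39508284])}
```

View pics/top0.png

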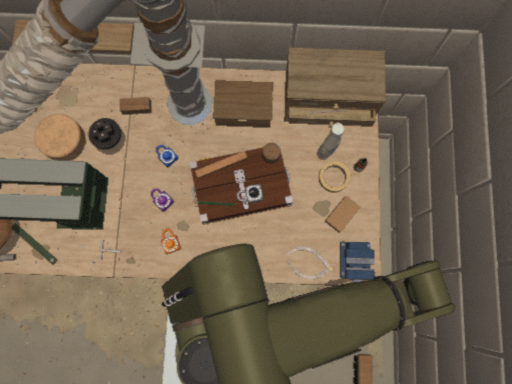

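View pics/scene0.png

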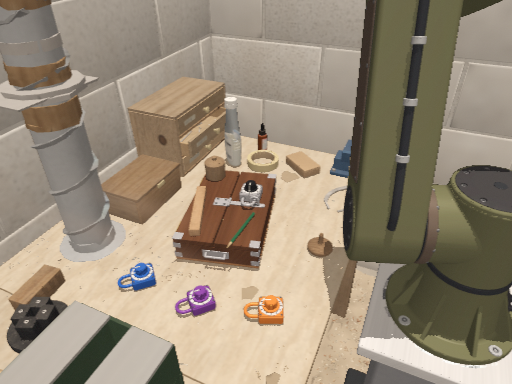

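The top picture shows the case with corners near (192,162), (281,147), (291,207) and (202,221). The lock is at about (254,193) with its shackle pointing left (+y), and the staple is near (241,190).

```bash
cat > h.py <<'E'
import numpy as np, cv2
from cell import read_state, cams
from scipy.spatial.transform import Rotation as Rn
def K(c): f=192/np.tan(np.radians(c['vertical_fov']/2)); return np.array([[f,0,c['cx']],[0,f,c['cy']],[0,0,1]])
def back(c,uv,z):
    R=np.array(c['R']);t=np.array(c['t']);o=-R.T@t
    d=R.T@np.linalg.inv(K(c))@np.array([uv[0],uv[1],1.]); return o+d*(z-o[2])/d[2]
def proj(c,X): p=K(c)@(np.array(c['R'])@np.array(X)+c['t']); return p[:2]/p[2]
def tool(X,s=None):   # world point -> shift in tool axes (mm)
    s=s or read_state(); return Rn.from_euler('xyz',s['eef_rot']).as_matrix().T@(np.array(X)-s['eef_pos'])
E
python3 - <<'E'
from h import *
c=cams.get_calibration('top')
for n,p,z in[('knob',(254,193),116),('BL',(192,162),70),('BR',(281,147),70),('FR',(291,207),70),('FL',(202,221),70)]: print(n,back(c,p,z))
s=read_state(); print(tool(back(c,(254,193),116),s), Rn.from_euler('xyz',s['eef_rot']).as_matrix())
w=cams.get_calibration('wrist');R=np.array(w['R']);o=-R.T@w['t'];print(tool(o,s),R@Rn.from_euler('xyz',s['eef_rot']).as_matrix(),w['vertical_fov'])
cv2.imwrite('pics/topc.png',cv2.resize(cv2.imread('pics/top0.png')[135:235,180:305],None,fx=6,fy=6,interpolation=cv2.INTER_CUBIC))
E
```

```text
knob [ 487.59857821 -102.4158924   116.        ]
BL [593.17152089 104.41713234  70.        ]
BR [ 655.42298709 -184.36618489   70.        ]
FR [ 456.24606637 -221.75079032   70.        ]
FL [400.35237958  59.62690293  70.        ]
[ 414.5827956  -273.37596232   63.86378482] [[ 9.28375223e-01  3.71644103e-01 -3.25123989e-04]
 [ 3.71644238e-01 -9.28374677e-01  1.00984669e-03]
 [ 7.34666879e-05 -1.05834710e-03 -9.99999437e-01]]
[  67.73918856   -0.74878321 -204.78208994] [[-1.36869405e-04  9.99999936e-01  3.31361389e-04]
 [-9.70936899e-01 -5.35849786e-05 -2.39335612e-01]
 [-2.39335579e-01 -3.54488722e-04  9.70936844e-01]] 66.79776138429786
```

View pics/topc.png

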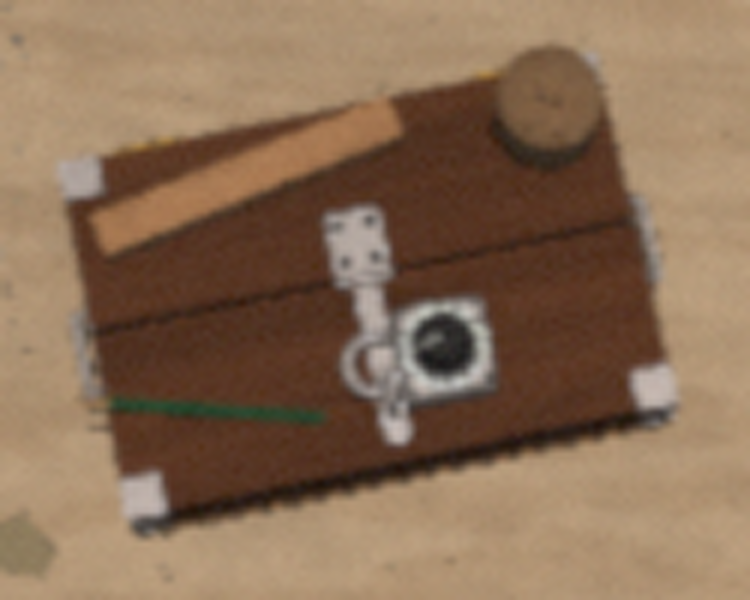

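The crop gives case yaw ≈ 0.2 rad, so lock +x is at about 102° in the world. The pencil lies clear of where the fingers go. Next I move above the lock.

```bash
python3 -m handwheel '[[0.02,-0.01,-0.05,-8],[0.07,-0.04,-0.08,-16],[0.12,-0.075,-0.08,-24],[0.17,-0.11,-0.08,-32],[0.22,-0.145,-0.08,-40]]' 0
python3 - <<'E'
from h import *
c=cams.get_calibration('top');s=read_state();print(tool((487.5,-102.4,240),s),s['joints'],s['eef_rot'])
E
```

```text
clock: 0.72
eef_pos: [355.3, -292.2, 259.6]
eef_rot: [-3.141, -0.001, 1.083]
wrist_force: [0.7, -1.1, 0.1]
finger_gap: 94.1
[229.5757234   27.8767799   19.77969057] [-7.68142486e-01  4.35830392e-02  1.63619688e+00  4.93340200e-04
  1.46280033e+00 -2.80730017e-01] [-3.14077958e+00 -7.44839351e-04  1.08333014e+00]
```

```bash
python3 -m handwheel '[[0.045,0.006,0.004,-8],[0.09,0.012,0.008,-16],[0.135,0.018,0.012,-24],[0.18,0.023,0.016,-32],[0.23,0.028,0.02,-40]]'
python3 -m handwheel '[[0,0,0,0],[0,0,0,0]]'
python3 - <<'E'
from h import *
s=read_state();w=cams.get_calibration('wrist');im=cams.camera('wrist');cv2.imwrite('pics/w1.png',im[:,:,::-1])
np.savez('w1.npz',**w,pos=s['eef_pos'],rot=s['eef_rot']);print(s['joints'],proj(w,(487.5,-102.4,116)))
cv2.imwrite('pics/w1b.png',cv2.resize(im[:,:,::-1],(800,600),interpolation=cv2.INTER_CUBIC))
E
```

```text
clock: 1.35
eef_pos: [488.4, -100.8, 239.5]
eef_rot: [-3.141, -0.001, 1.786]
wrist_force: [0.4, 0.1, 0.1]
finger_gap: 94.0
clock: 1.6
eef_pos: [488.1, -101.0, 239.3]
eef_rot: [-3.141, -0.001, 1.785]
wrist_force: [0.4, -0.8, 0.3]
finger_gap: 93.8
[-2.77906268e-01  1.43788811e-01  1.57336535e+00  6.80692038e-04
  1.42595017e+00 -4.92166065e-01] [254.79000149 187.98194712]
```

View pics/w1b.png

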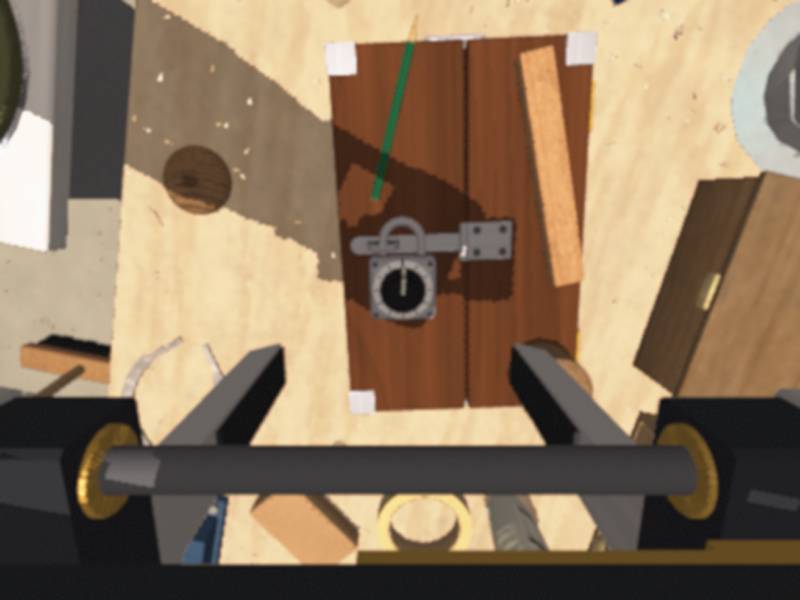

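```bash
python3 - <<'E'
import cv2
im=cv2.imread('pics/w1.png')[128:216,212:342]
cv2.imwrite('pics/w1c.png',cv2.resize(im,None,fx=6,fy=6,interpolation=cv2.INTER_CUBIC))
E
```

```text
(no output)
```

View pics/w1c.png

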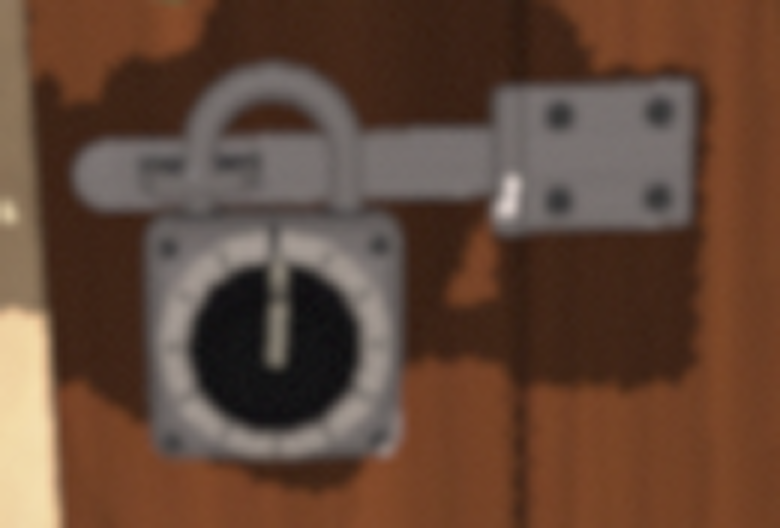

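The dial's white line points at the long tick (dial ≈ 0). In the crop the knob's top centre is at (277,345), the body corners are at (148,218), (402,212), (398,455) and (155,458), and the staple spans about x 140–262 at y 170.

```bash
python3 - <<'E'
from h import *
w=dict(np.load('w1.npz'))
f=lambda p,z: back(w,(212+p[0]/6-.4,128+p[1]/6-.4),z)
k=f((277,345),116);print('knob',k)
C=[f(p,97) for p in((148,218),(402,212),(398,455),(155,458))];print(np.mean(C,0))
d=(C[0]+C[1]-C[2]-C[3])/2;e=(C[0]+C[3]-C[1]-C[2])/2;print(np.degrees(np.arctan2(d[1],d[0])),np.degrees(np.arctan2(e[1],e[0]))-90,np.linalg.norm(d),np.linalg.norm(e))
a,b=f((525,50),70),f((520,500),70);print('seam',np.degrees(np.arctan2(*(a-b)[[1,0]])))
t=[f((140,172),98),f((262,165),98)];print('staple',t)
print(tool((*k[:2],112)), tool((*np.mean(C,0)[:2],82)))
t0=cams.get_calibration('top')
E
```

```text
knob [490.12220248 -98.36304124 116.        ]
[ 490.59571704 -100.72073534   97.        ]
102.77727847590106 -256.68258238163816 49.81551201013331 50.299982744557056
seam 103.7167532770847
staple [array([457.19810697, -73.65998563,  98.        ]), array([480.4325598 , -67.20121191,  98.        ])]
[  2.38059682   2.80939612 127.44456375] [-5.82622783e-02  2.79367419e+00  1.57441808e+02]
```

```bash
python3 -m handwheel '[[0.001,0.003,0.01,10],[0.001,0.003,0.02,20],[0.001,0.003,0.03,30],[0.001,0.003,0.04,40],[0.001,0.003,0.05,50]]' 0.5 12
python3 -m handwheel '[[0,0,0.02,8],[0,0,0.04,15],[0,0,0.06,15],[0,0,0.06,15]]'
python3 - <<'E'
from h import *
s=read_state();print(tool((490.2,-99.2,112.5),s),s['joints'][5],s['finger_gap'])
E
```

```text
clock: 2.28
eef_pos: [490.2, -100.9, 189.4]
eef_rot: [-3.141, -0.0, 0.903]
wrist_force: [0.4, 0.2, 0.3]
finger_gap: 48.6
clock: 2.78
eef_pos: [489.2, -101.7, 128.6]
eef_rot: [-3.139, 0.001, 0.639]
wrist_force: [0.0, 0.1, 0.2]
finger_gap: 46.7
[ 2.30269756 -1.38373405 16.13426738] 0.6529328397851445 46.69237365003278
```

```bash
python3 -m handwheel '[[0.002,-0.0015,0.008,0],[0.002,-0.0015,0.0155,0],[0.002,-0.0015,0.0155,0]]'
python3 -m handwheel '[[0,0,0,0],[0,0,0,0],[0,0,0,0],[0,0,0,0]]' 1 12
```

```text
clock: 3.15
eef_pos: [489.7, -99.3, 112.8]
eef_rot: [-3.139, 0.002, 0.639]
wrist_force: [-0.4, 0.8, 0.3]
finger_gap: 46.9
clock: 3.65
eef_pos: [489.7, -99.3, 112.9]
eef_rot: [-3.139, 0.002, 0.639]
wrist_force: [-1.6, 0.2, -0.2]
finger_gap: 10.8
```

```bash
python3 - <<'E'
from h import *
s=read_state();w=cams.get_calibration('wrist');im=cams.camera('wrist')[:,:,::-1]
print(s['finger_gap'],s['wrist_force'],proj(w,(490,-99.5,116)),proj(w,s['eef_pos']))
u,v=map(int,proj(w,s['eef_pos'])); print(u,v)
y0=max(0,min(v-90,204));x0=max(0,min(u-120,272));print(x0,y0)
cv2.imwrite('pics/w2.png',cv2.resize(im[y0:y0+180,x0:x0+240],None,fx=3.2,fy=3.2,interpolation=cv2.INTER_CUBIC))
E
```

```text
10.775611471105867 [-1.55742902  0.22939849 -0.22578712] [256.21376086 220.42277361] [255.70297965 219.18541794]
255 219
135 129
```

View pics/w2.png

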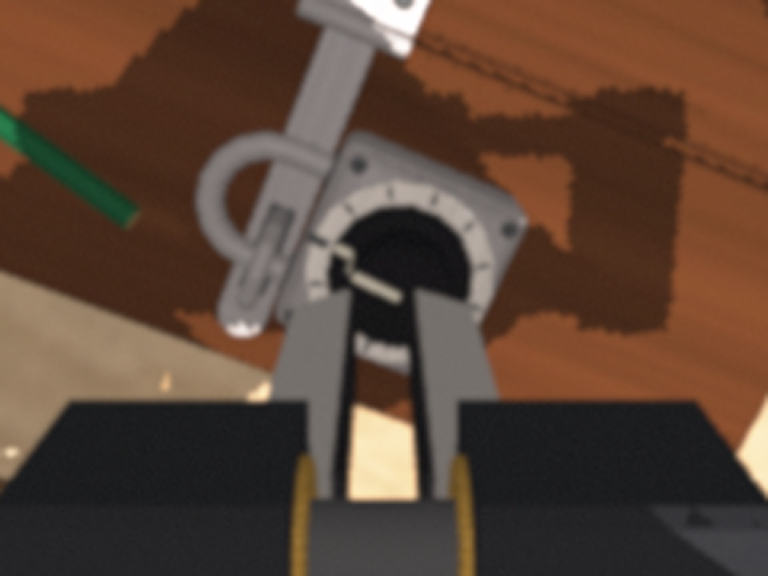

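```bash
python3 - <<'E'
from h import *
s=read_state();w=cams.get_calibration('wrist')
M=Rn.from_euler('xyz',s['eef_rot']).as_matrix()
q=lambda p:((proj(w,s['eef_pos']+M@np.array(p))-[135,129])*3.2).round()
print(s['finger_gap'],s['clock'])
for x in(-8,8):
  for z in(8,-11,-40): print(x,z,q((x,-5.4,z)),q((x,5.4,z)))
print(back(w,(135+397/3.2,129+296/3.2),116), back(w,(135+397/3.2,129+296/3.2),100))
E
```

```text
6.3582290893747695 3.7
-8 8 [364. 310.] [408. 310.]
-8 -11 [362. 339.] [411. 339.]
-8 -40 [359. 395.] [415. 395.]
8 8 [363. 246.] [409. 246.]
8 -11 [362. 270.] [411. 270.]
8 -40 [359. 315.] [416. 315.]
[ 490.57202535 -101.65237508  116.        ] [ 486.3099334  -105.10729095  100.        ]
```

```bash
python3 - <<'E'
from h import *
s=read_state();print(s['finger_gap'],s['clock'],s['wrist_force'])
a=cams.camera('wrist')[:,:,::-1];c=cams.get_calibration('scene');b=cams.camera('scene')[:,:,::-1]
p=proj(c,s['eef_pos']);k=proj(c,(490.5,-101.5,116));print(p,k,read_state()['finger_gap'])
x0,y0=int(p[0])-32,int(p[1])-50
print(x0,y0,(p-[x0,y0])*6,(k-[x0,y0])*6)
B=cv2.resize(b[y0:y0+80,x0:x0+66],None,fx=6,fy=6,interpolation=cv2.INTER_CUBIC)
A=cv2.resize(a[149:269,205:305],None,fx=4,fy=4,interpolation=cv2.INTER_CUBIC)
cv2.imwrite('pics/c3.png',np.hstack([A,B]))
E
```

```text
6.3582290893747695 3.7 [ 0.36060737 -0.15986994  0.59276029]
[251.12209714 184.08674152] [251.17995985 182.51884764] 1.1218749037029674
219 134 [192.73258287 300.52044914] [193.07975912 291.11308583]
```

View pics/c3.png

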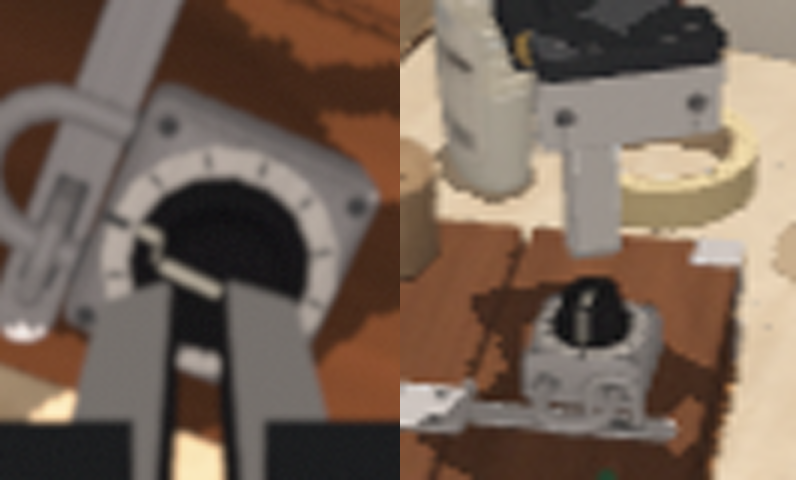

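The left (wrist) view and the right (scene) view agree. The fingertips hang well above the knob, with the tip near (193,255) and the knob top near (193,285) in the right half. So the real fingertips are about 20–25 mm shorter than the stated TCP implies. I'll open, go lower with a force check, and shift about 2 mm.

```bash
python3 -m handwheel '[[0,0,0,0],[0,0,0,0],[0,0,0,0],[0,0,0,0]]' 0.5 12
python3 - <<'E'
from h import *
print(tool((490.5,-101.6,112.9-16)))
E
python3 -m handwheel '[[-0.0005,0.0025,0.004,0],[-0.0005,0.0025,0.008,0],[-0.0005,0.0025,0.012,0],[-0.0005,0.0025,0.016,0]]'
```

```text
clock: 4.3
eef_pos: [489.7, -99.3, 112.8]
eef_rot: [-3.139, 0.002, 0.639]
wrist_force: [0.8, 0.6, 0.4]
finger_gap: 37.5
[-0.69264171  2.39706998 15.8808652 ]
clock: 4.8
eef_pos: [490.7, -101.5, 96.4]
eef_rot: [-3.138, 0.002, 0.639]
wrist_force: [0.5, -0.5, -0.1]
finger_gap: 46.9
```

```bash
python3 -m handwheel '[[0,0,0.002,0],[0,0,0.004,0],[0,0,0.006,0],[0,0,0.006,0]]'
python3 - <<'E'
from h import *
s=read_state();c=cams.get_calibration('scene')
a=cams.camera('wrist')[:,:,::-1];b=cams.camera('scene')[:,:,::-1]
x0,y0=219,134
B=cv2.resize(b[y0:y0+80,x0:x0+66],None,fx=6,fy=6,interpolation=cv2.INTER_CUBIC)
A=cv2.resize(a[149:269,205:305],None,fx=4,fy=4,interpolation=cv2.INTER_CUBIC)
cv2.imwrite('pics/c4.png',np.hstack([A,B]));print(s['eef_pos'],s['wrist_force'])
E
```

```text
clock: 5.3
eef_pos: [490.6, -101.5, 90.3]
eef_rot: [-3.138, 0.002, 0.639]
wrist_force: [0.5, -0.1, -0.1]
finger_gap: 47.1
[ 490.57954157 -101.5152837    90.31549011] [ 0.50638918 -0.06487577 -0.09217189]
```

View pics/c4.png

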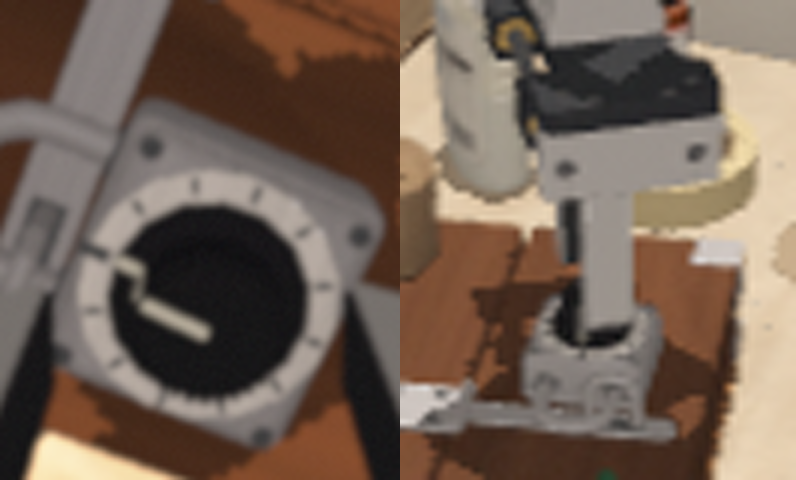

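The tips are now beside the knob. I'll go 4 mm lower and close.

```bash
python3 -m handwheel '[[0,0,0.002,0],[0,0,0.004,0],[0,0,0.004,0]]'
python3 -m handwheel '[[0,0,0,0],[0,0,0,0],[0,0,0,0],[0,0,0,0]]' 1 12
```

```text
clock: 5.78
eef_pos: [490.6, -101.5, 86.3]
eef_rot: [-3.138, 0.002, 0.639]
wrist_force: [-0.2, -0.2, 0.7]
finger_gap: 47.0
clock: 6.28
eef_pos: [491.0, -101.8, 86.6]
eef_rot: [-3.139, 0.001, 0.639]
wrist_force: [2.3, -2.0, 2.5]
finger_gap: 24.8
```

```bash
python3 -m handwheel '[[0,0,0,-10],[0,0,0,-20],[0,0,0,-30],[0,0,0,-40],[0,0,0,-50]]'
python3 -m handwheel '[[0,0,0,-10],[0,0,0,-20],[0,0,0,-30],[0,0,0,-40],[0,0,0,-50]]'
python3 -m handwheel '[[0,0,0,0],[0,0,0,0]]'
```

```text
clock: 6.9
eef_pos: [491.1, -101.8, 86.7]
eef_rot: [-3.139, -0.001, 1.517]
wrist_force: [2.1, -1.0, 2.1]
finger_gap: 25.4
clock: 7.52
eef_pos: [491.2, -101.9, 86.8]
eef_rot: [-3.141, -0.002, 2.396]
wrist_force: [1.8, -2.2, 1.4]
finger_gap: 25.1
clock: 7.78
eef_pos: [491.3, -102.0, 86.8]
eef_rot: [-3.141, -0.002, 2.392]
wrist_force: [1.4, -2.0, 0.6]
finger_gap: 25.3
```

```bash
python3 -m handwheel '[[0,0,0,-10],[0,0,0,-19.5],[0,0,0,-19.5],[0,0,0,-19.5]]'
python3 -m handwheel '[[0,0,0,0],[0,0,0,0],[0,0,0,0]]' 0.5
```

```text
clock: 8.28
eef_pos: [491.3, -102.0, 86.8]
eef_rot: [-3.141, -0.002, 2.727]
wrist_force: [1.1, -3.5, 0.9]
finger_gap: 25.2
clock: 8.65
eef_pos: [491.1, -101.9, 86.7]
eef_rot: [-3.142, -0.002, 2.727]
wrist_force: [0.3, 0.5, -0.5]
finger_gap: 46.4
```

```bash
python3 -m handwheel '[[0,0,-0.03,0],[0,0,-0.06,10],[0,0,-0.08,20],[0,0,-0.08,30],[0,0,-0.08,40]]' 0.2
python3 -m handwheel '[[0,0,0,8],[0,0,0,14],[0,0,0,14]]'
python3 - <<'E'
from h import *
s=read_state();w=cams.get_calibration('wrist');a=cams.camera('wrist')[:,:,::-1]
p=proj(w,(490.5,-101.6,110)).astype(int);x0=p[0]-65;y0=p[1]-55;print(x0,y0,s['finger_gap'],s['joints'][5])
np.savez('w5.npz',**w,pos=s['eef_pos'],rot=s['eef_rot'],x0=x0,y0=y0)
cv2.imwrite('pics/w5.png',cv2.resize(a[y0:y0+100,x0:x0+130],None,fx=6,fy=6,interpolation=cv2.INTER_CUBIC))
E
```

```text
clock: 9.28
eef_pos: [491.2, -101.9, 166.9]
eef_rot: [-3.14, -0.002, 2.022]
wrist_force: [0.4, 0.1, 1.1]
finger_gap: 75.4
clock: 9.65
eef_pos: [491.2, -101.8, 166.8]
eef_rot: [-3.14, -0.001, 1.778]
wrist_force: [0.3, -0.3, 0.4]
finger_gap: 75.1
190 146 75.05297099795337 -0.4853238850045838
```

View pics/w5.png

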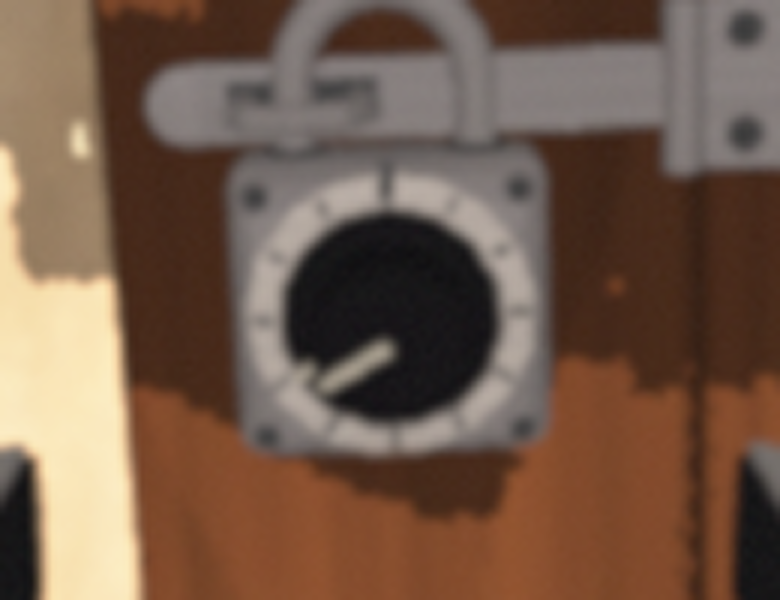

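The line stands at tick 4 (measured ≈ 121°), so the dial is set. In the crop the body corners are (228,150), (548,145), (550,448) and (240,455). Next I compute the body grasp.

```bash
python3 - <<'E'
from h import *
w=dict(np.load('w5.npz'));f=lambda p,z: back(w,(w['x0']+p[0]/6-.4,w['y0']+p[1]/6-.4),z)
C=[f(p,97) for p in((228,150),(548,145),(550,448),(240,455))];m=np.mean(C,0)
d=(C[0]+C[1]-C[2]-C[3])/2;e=(C[0]+C[3]-C[1]-C[2])/2
print(m,np.degrees(np.arctan2(d[1],d[0])),np.degrees(np.arctan2(e[1],e[0]))+270,np.linalg.norm(d),np.linalg.norm(e))
print('knob',f((391,347),116),'dtool',tool((*m[:2],60)),read_state()['eef_rot'][2]*57.3)
E
```

```text
[489.77511069 -99.79465454  97.        ] 103.19467702102719 103.03917141909412 50.64163870722012 50.97506093686726
knob [ 490.15653477 -102.02631493  116.        ] dtool [  2.11582329  -0.77926415 106.8209226 ] 102.00144691573071
```

```bash
python3 -m handwheel '[[0.001,-0.001,0.025,-1],[0.001,-0.001,0.05,-1],[0.001,-0.001,0.075,-1],[0.001,-0.001,0.09,-1],[0.001,-0.001,0.09,-1]]' 0.15
python3 -m handwheel '[[0,0,0.004,0],[0,0,0.009,0],[0,0,0.013,0],[0,0,0.017,0],[0,0,0.017,0]]'
```

```text
clock: 10.32
eef_pos: [489.5, -100.8, 76.3]
eef_rot: [-3.139, -0.002, 1.799]
wrist_force: [-0.1, -0.2, 1.9]
finger_gap: 79.9
clock: 10.95
eef_pos: [489.3, -100.8, 59.0]
eef_rot: [-3.138, -0.002, 1.799]
wrist_force: [-0.6, -0.8, -1.0]
finger_gap: 79.9
```

```bash
python3 -m handwheel '[[0,0,0.002,0],[0,0,0.002,0],[0,0,0.002,0],[0,0,0.002,0],[0,0,0.002,0]]' 1 30
python3 -m handwheel '[[-0.003,0,0,0],[-0.006,0,0,0],[-0.009,0,0,0],[-0.012,0,0,0],[-0.012,0,0,0]]'
```

```text
clock: 11.58
eef_pos: [489.4, -100.8, 57.1]
eef_rot: [-3.138, -0.002, 1.799]
wrist_force: [2.4, -0.9, -0.5]
finger_gap: 51.6
clock: 12.2
eef_pos: [492.2, -113.0, 57.1]
eef_rot: [-3.139, -0.002, 1.798]
wrist_force: [0.2, -1.5, 0.6]
finger_gap: 51.8
```

```bash
python3 -m handwheel '[[-0.003,0,0,0],[-0.006,0,0,0],[-0.009,0,0,0],[-0.012,0,0,0],[-0.012,0,0,0]]'
python3 -m handwheel '[[-0.002,0,0,0],[-0.004,0,0,0],[-0.006,0,0,0],[-0.006,0,0,0]]'
```

```text
clock: 12.82
eef_pos: [495.1, -125.1, 57.1]
eef_rot: [-3.139, -0.001, 1.798]
wrist_force: [0.3, 0.9, 1.9]
finger_gap: 51.6
clock: 13.32
eef_pos: [496.5, -131.2, 57.1]
eef_rot: [-3.139, -0.001, 1.798]
wrist_force: [-0.4, 2.2, 1.7]
finger_gap: 51.6
```

```bash
python3 -m handwheel '[[-0.0015,0,0,0],[-0.003,0,0,0],[-0.003,0,0,0]]'
python3 -m handwheel '[[-0.002,0,0,0],[-0.002,0,0,0]]'
```

```text
clock: 13.7
eef_pos: [497.2, -134.3, 57.1]
eef_rot: [-3.139, -0.001, 1.798]
wrist_force: [0.6, 2.9, 2.6]
finger_gap: 51.6
clock: 13.95
eef_pos: [497.4, -135.2, 57.1]
eef_rot: [-3.138, -0.003, 1.798]
wrist_force: [-1.8, 11.7, 5.8]
finger_gap: 51.8
```

The force rose to 12 N at 35 mm of travel, so the shackle is fully open. Now I move forward about 33.5 mm so that the staple sits in the gap.

```bash
python3 -m handwheel '[[0.006,0,0,0],[0.012,0,0,0],[0.018,0,0,0],[0.023,0,0,0],[0.023,0,0,0]]'
python3 -m handwheel '[[0.004,0,0,0],[0.007,0,0,0],[0.0105,0,0,0],[0.0105,0,0,0]]'
python3 - <<'E'
from h import *
s=read_state();w=cams.get_calibration('wrist');a=cams.camera('wrist')[:,:,::-1]
p=proj(w,(482,-70,90)).astype(int);x0=max(0,p[0]-65);y0=max(0,p[1]-45);print(x0,y0)
cv2.imwrite('pics/w6.png',cv2.resize(a[y0:y0+100,x0:x0+130],None,fx=6,fy=6,interpolation=cv2.INTER_CUBIC))
E
```

```text
clock: 14.58
eef_pos: [492.1, -112.3, 57.1]
eef_rot: [-3.138, -0.003, 1.798]
wrist_force: [0.2, 1.7, -0.2]
finger_gap: 52.0
clock: 15.08
eef_pos: [489.6, -101.7, 57.1]
eef_rot: [-3.138, -0.004, 1.798]
wrist_force: [0.2, 1.5, 0.6]
finger_gap: 51.6
191 142
```

View pics/w6.png

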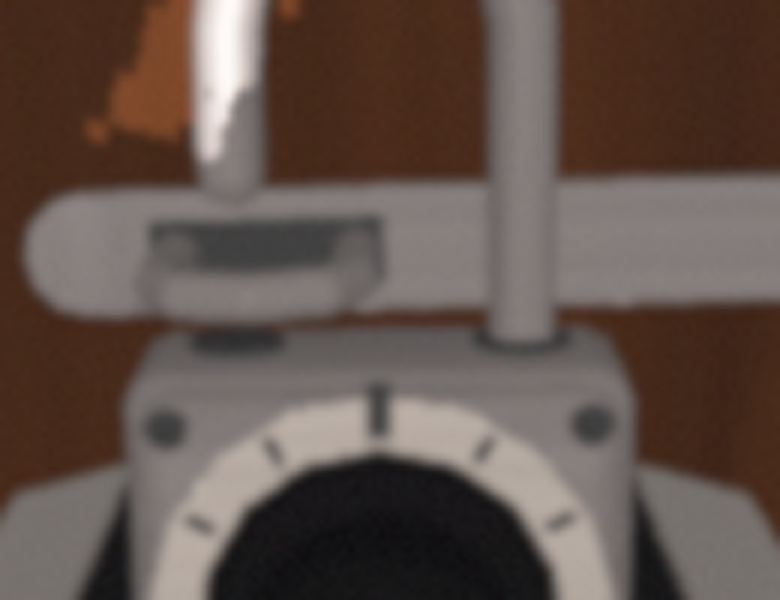

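The free end, at (232,200), is past the staple (bar around y 250–320), and the body face starts at about y 330. The staple sits in the gap with margin on both sides, so I lift straight up.

```bash
python3 -m handwheel '[[0,0,-0.004,0],[0,0,-0.008,0],[0,0,-0.014,0],[0,0,-0.02,0]]' 1 40
python3 -m handwheel '[[0,0,-0.015,0],[0,0,-0.03,0],[0,0,-0.045,0],[0,0,-0.06,0],[0,0,-0.07,0]]'
python3 -m handwheel '[[0,0,-0.015,0],[0,0,-0.03,0],[0,0,-0.04,0],[0,0,-0.04,0],[0,0,-0.04,0]]'
python3 -m handwheel '[[0,0,0,0],[0,0,0,0],[0,0,0,0],[0,0,0,0]]'
python3 - <<'E'
from h import *
a=cams.camera('wrist')[:,:,::-1];b=cams.camera('scene')[:,:,::-1]
A=cv2.resize(a,(400,300));B=cv2.resize(b[110:245,160:340],(400,300),interpolation=cv2.INTER_CUBIC)
cv2.imwrite('pics/c7.png',np.hstack([A,B]))
E
```

```text
clock: 15.62
eef_pos: [489.7, -101.8, 77.6]
eef_rot: [-3.138, -0.004, 1.798]
wrist_force: [-0.5, 0.2, -3.5]
finger_gap: 51.5
clock: 16.25
eef_pos: [490.2, -102.1, 148.8]
eef_rot: [-3.139, -0.003, 1.798]
wrist_force: [-0.4, 0.6, -3.6]
finger_gap: 51.6
clock: 16.88
eef_pos: [490.1, -102.1, 188.3]
eef_rot: [-3.138, -0.004, 1.798]
wrist_force: [-0.4, 0.3, -3.7]
finger_gap: 51.7
clock: 17.38
eef_pos: [490.1, -102.1, 188.2]
eef_rot: [-3.138, -0.004, 1.798]
wrist_force: [0.2, 0.2, -3.4]
finger_gap: 51.4
```

View pics/c7.png

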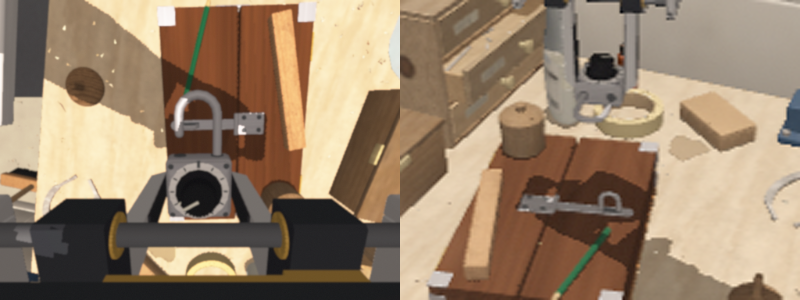

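The lock is off the staple, level and open, with the dial up. It has risen 131 mm, and the wrist carries about 3.5 N, which matches the lock's weight.

```bash
python3 -c "
from cell import manip
print(manip.sign_off())"
```

```text
the job is handed in; nothing more can be done
None
```

The padlock is off the case and the job is handed in, at about 17.4 s of the 58 s allowed. The arm is holding the lock open, level and dial up.

**What I did:** I turned the dial four clicks anticlockwise, drew the body back 35 mm, and moved it forward again until the staple sat in the open gap. Then I lifted it straight up 131 mm.

**Last checks:**
- **Dial:** the picture taken after turning put the white line at about 121°, against a target of 120°.
- **Shackle:** the pull rose to about 12 N at the end of its travel. The picture before lifting showed the free leg past the staple with room on both sides.
- **Hold:** the finger gap was 51.4 mm on the 52 mm body, the lock's weight showed at the wrist (about 3.5 N), and the arm was still.
- **Bystanders:** the stick, pencil and turned box looked unmoved in the final view. I only judged this by eye and did not measure it.

**What disagreed:**
- **Finger length:** the real fingertips sit roughly 20 mm higher than the stated tool geometry implies. My first close on the knob gripped nothing, so I went about 26 mm lower by camera and force.
- **Lock position:** my camera estimates of where the lock lay differed by 2–3 mm, which the grip absorbed.

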